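# Nip a lino print evenly in the four-nut block press

### The arm

A 6-joint arm with a two-finger parallel gripper is mounted at the origin on the work surface. World frame = base frame: x ahead of the robot, y to its left, z up, the work surface at z = 0. Lengths are in mm, angles in rad, forces in N, time in s.
With the tool pointing down it reaches from about 275 to 1000 mm from the base axis. Payload 8.4 kg.
Tool frame: the origin (TCP) lies between the finger pads; the fingertips stand 11 mm ahead of it and the grasp point (between the pads) lies 8 mm behind it; z points along the fingers, y is the direction in which the jaws open and shut (so a half turn about z gives the same grasp; the last joint's range is limited). The gripper opens to 85 mm and grips with 20 to 120 N. Pads are 22 mm wide; open, the fingers measure 114 mm over their backs; the gripper's body (76 mm by 85 mm) begins 54 mm behind the grasp point. The pads swing forward as they close: fully open they stand 13 mm farther back than shut.
Start: joints at [-1.171, 0.353, 1.633, -0, 1.155, -0.002], TCP at [244.421, -575.227, 221.081] pointing down, gripper open.
Joint ranges: [-2.63, 2.63], [-0.92, 2.1], [0.06, 2.66], [-1.3, 4.44], [0, 2.69], [-3.02, 3.02]. Speed limits (rad/s): [2.22, 2.22, 2.79, 3.14, 3.14, 3.14].

### API

Orientations are given as [roll, pitch, yaw] about the fixed x, y, z axes, in that order (R = Rz(yaw) Ry(pitch) Rx(roll)).
In Python, from rig import r, eyes gives the robot as it stands. The module is installed in compiled form; this text tells all that it offers.
- The arm moves only by the tool servo_tool, never from a script. Its argument "rows" is a list of rows, each a list of 3 entries, a list of its own where there are three numbers: the shift along the world's x, y, z in cm, then the turn about the world's z in rad, then the finger opening in cm, from 0 to 8.54. A call has 1 to 5 rows; each row shifts and turns the commanded pose from where the row before left it; what a row does not reach is not made up. A row lasts 1/12 s, in which the tool goes at most 41.7 mm and 7.16 degrees, less where a joint would pass 70% of its speed; a pose out of reach is approached as far as the arm can. A call is refused whole if a number of a shift passes 4.17 or a number of a turn 0.125, either way. A call with a gripper value outside its range is refused whole. The fingers move at their own pace and stop on an object; "squeeze" is the grip in N (left out, the last holds). Time passes only in rows, so rows that do not move let the fingers close. It gives the time, the measured TCP pose, the force and the opening at its end, in the units of the state.
- r.sense(): the state, without advancing time (a new reading comes with each control period).
- eyes.grab_frame(name): name is "side" or "top"; returns a dict with "frame" (480x640x3 uint8, red, green, blue), "depth" (480x640 float32, mm along the optical axis (not along the pixel's ray), 0 where there is no reading), "vertical_fov" (degrees; the focal length in pixels is half the picture's height over the tangent of half this angle, whatever the lens; pixels are square), "cx", "cy" (the principal point, pixels), "camera_from_world" (4x4, takes a point from world to camera coordinates). Camera axes: x right, y down, z forward; pixel columns grow to the right and rows downward; lengths in mm; the calibration is good to about 2 mm. A picture is of the moment at which its call begins.
- r.sign_off(): hands the job in, once; it reports no verdict.
The state is a dict: "clock": time; "qpos": joint angles; "qvel": joint speeds; "joint_efforts": joint torques, N m; "eef_pos": TCP position; "tcp_rot": TCP orientation; "contact_force": force on the tool from outside, world axes, zero at the start; "wrist_torque": the same for the moment, N m; "opening": opening from 0.0 (shut) to 1.0 (fully open).
Only numpy, scipy, OpenCV 4.12 (cv2) and the standard library are available. Lean on these libraries where they do the work, as an engineer would, in place of code of your own. Each camera call takes 0.05 s, during which the arm holds its last target.

### The job

Close the block press on the print: tighten its four hand nuts clockwise, about half a turn each, in cross order (any one first, then the one diagonally opposite, then the other two), so that the platen comes down evenly. Bring each nut fully home until you feel it come up firm, but stop there and do not overtighten any. Leave the ink jar, spanner and roller where they lie, and let go of everything at the end.

Things in the scene. Friction and masses are not known exactly. Their poses are not given: they have to be found in the camera images.
- press: Block press fixed on the bench: plywood board 250 (x) x 220 (y) x 22 mm with a lino block and a sheet on it, an aluminium platen over them, and four hand nuts on vertical studs at x = +-80, y = +-65 mm. Origin: centre of the board's underside, on the bench; z up.
- platen: Aluminium plate 215 (x) x 205 (y) x 10 mm, loose on the four studs, with two ribs 8 mm high across its middle. Origin: centre of its underside, 40 mm above the bench when seated. Sprung pins (about 5 N each) hold it up some 4 mm at the start; the nuts press it down and it tilts when they are uneven.
- nut_a_grip (a point): Hand nut at the -x, -y corner of the press, diagonal to nut c: centre of its round knurled head (upright cylinder, diameter 42, height 26 mm; grip it from above at any angle), 76 mm above the bench when home, 4 to 6.5 mm higher at the start. Clockwise from above tightens; it sinks 12 mm per turn and meets its stop after 2.1 to 3.3 rad, unmarked, different for each nut.
- nut_a_head (a joint): Wind-up (rad) of nut a's head on the torsion spring (0.9 N m/rad) that joins it to the screw; positive when turned clockwise. Running free takes 0.15 N m (0.17 rad); past the stop the torque climbs 0.9 N m per rad. About 0.3 N m means home; 0.45 N m (0.5 rad) is overtightened. Let go, it springs back to 0 and the screw stays.
- nut_b_grip (a point): Hand nut at the +x, -y corner of the press, diagonal to nut d: centre of its round knurled head (upright cylinder, diameter 42, height 26 mm; grip it from above at any angle), 76 mm above the bench when home, 4 to 6.5 mm higher at the start. Clockwise from above tightens; it sinks 12 mm per turn and meets its stop after 2.1 to 3.3 rad, unmarked, different for each nut.
- nut_b_head (a joint): Wind-up (rad) of nut b's head on the torsion spring (0.9 N m/rad) that joins it to the screw; positive when turned clockwise. Running free takes 0.15 N m (0.17 rad); past the stop the torque climbs 0.9 N m per rad. About 0.3 N m means home; 0.45 N m (0.5 rad) is overtightened. Let go, it springs back to 0 and the screw stays.
- nut_c_grip (a point): Hand nut at the +x, +y corner of the press, diagonal to nut a: centre of its round knurled head (upright cylinder, diameter 42, height 26 mm; grip it from above at any angle), 76 mm above the bench when home, 4 to 6.5 mm higher at the start. Clockwise from above tightens; it sinks 12 mm per turn and meets its stop after 2.1 to 3.3 rad, unmarked, different for each nut.
- nut_c_head (a joint): Wind-up (rad) of nut c's head on the torsion spring (0.9 N m/rad) that joins it to the screw; positive when turned clockwise. Running free takes 0.15 N m (0.17 rad); past the stop the torque climbs 0.9 N m per rad. About 0.3 N m means home; 0.45 N m (0.5 rad) is overtightened. Let go, it springs back to 0 and the screw stays.
- nut_d_grip (a point): Hand nut at the -x, +y corner of the press, diagonal to nut b: centre of its round knurled head (upright cylinder, diameter 42, height 26 mm; grip it from above at any angle), 76 mm above the bench when home, 4 to 6.5 mm higher at the start. Clockwise from above tightens; it sinks 12 mm per turn and meets its stop after 2.1 to 3.3 rad, unmarked, different for each nut.
- nut_d_head (a joint): Wind-up (rad) of nut d's head on the torsion spring (0.9 N m/rad) that joins it to the screw; positive when turned clockwise. Running free takes 0.15 N m (0.17 rad); past the stop the torque climbs 0.9 N m per rad. About 0.3 N m means home; 0.45 N m (0.5 rad) is overtightened. Let go, it springs back to 0 and the screw stays.
- ink_jar_mid (a point): Bystander: amber ink jar with black cap, diameter 56 mm, 62 mm high, standing; point on its axis half-way up.
- spanner: Bystander: steel spanner lying flat on the bench; origin at its underside, x along it.
- brayer_mid (a point): Bystander: ink roller with wooden handle lying on the bench, about 160 mm long and 120 mm wide, 32 mm high; point at its middle, 16 mm up.

How it is judged (in metres and radians):
On the way, in this order (a step that is already met when the one before it is completed fails the run):
1. a first nut is home (z of any of nut_a_grip, nut_b_grip, nut_c_grip, nut_d_grip in the frame of press below 0.0764 m), for 0.1 s.
2. it and the nut diagonally opposite are home ((z of each of nut_a_grip, nut_c_grip in the frame of press below 0.0764 m or z of each of nut_b_grip, nut_d_grip in the frame of press below 0.0764 m)), for 0.1 s.
At the end, for the whole second after the job is handed in: All four nuts are home (each within 0.4 mm in height, about 0.2 rad of turn, of its stop), their heads released (wound less than 0.1 rad), and the platen lies level within 0.01 rad (z of each of nut_a_grip, nut_b_grip, nut_c_grip, nut_d_grip in the frame of press below 0.0764 m and value of joint each of nut_a_head, nut_b_head, nut_c_head, nut_d_head below 0.1 rad and angle between platen's own z axis and vertical below 0.01 rad); the robot touches nothing.
It fails at once if a nut overtightened (its head wound more than 0.5 rad, 0.45 N m) (value of joint any of nut_a_head, nut_b_head, nut_c_head, nut_d_head above 0.5 rad).
It fails at once if two neighbouring nuts brought home while the other two are still up (not in cross order) ((z of each of nut_a_grip, nut_b_grip in the frame of press below 0.0764 m and not (z of nut_c_grip in the frame of press below 0.0764 m) and not (z of nut_d_grip in the frame of press below 0.0764 m)) or (z of each of nut_b_grip, nut_c_grip in the frame of press below 0.0764 m and not (z of nut_d_grip in the frame of press below 0.0764 m) and not (z of nut_a_grip in the frame of press below 0.0764 m)) or (z of each of nut_c_grip, nut_d_grip in the frame of press below 0.0764 m and not (z of nut_a_grip in the frame of press below 0.0764 m) and not (z of nut_b_grip in the frame of press below 0.0764 m)) or (z of each of nut_d_grip, nut_a_grip in the frame of press below 0.0764 m and not (z of nut_b_grip in the frame of press below 0.0764 m) and not (z of nut_c_grip in the frame of press below 0.0764 m))).
It fails at once if a bystander moved by more than 20 mm (distance of any of ink_jar_mid, spanner, brayer_mid from where it was at the start of the episode above 0.02 m).
It also fails if it takes over 72 s, if anything falls off the work surface, if the arm or the gripper's body presses on something with over 40 N, if the wrist force passes 120 N, or if a joint passes its speed limit or range.

## Working session

There is one attempt and no reset: what is moved stays moved. The work goes in short steps, Python scripts to look and compute and a tool call to move; the robot and the scene stay as the last step left them, time stands still between calls to the robot, and variables do not carry over. Pictures are saved under pics/ and viewed, and the job is handed in when it is done.

Besides the shell and the picture viewer there is one more tool, called after ">>>" as name(argument=value, ...), one argument or row to a line, values as JSON. servo_tool: Moves the arm, as the interface text tells. Its arguments: {"type":"object","properties":{"rows":{"type":"array"},"squeeze":{"type":"number"}},"required":["rows"]}

```bash
mkdir -p pics; python3 - <<'E'
from rig import r, eyes
import cv2
print(r.sense())
for n in ("side","top"):
    d=eyes.grab_frame(n); cv2.imwrite(f"pics/{n}0.png",d["frame"][:,:,::-1])
    print(n,d["vertical_fov"],d["cx"],d["cy"]); print(d["camera_from_world"].round(3).tolist())
E
```

```text
{'clock': 0.0, 'qpos': array([-1.17138103e+00,  3.53629933e-01,  1.63414055e+00, -2.83031937e-05,
        1.15517673e+00, -2.40377964e-03]), 'qvel': array([-4.59340364e-05,  1.51841279e-03, -3.38671534e-04, -1.75948145e-03,
        1.90584375e-04,  2.39647622e-04]), 'joint_efforts': array([-2.46195159e-04, -6.05258417e+01, -3.42058361e+01, -1.53262158e-04,
        9.68861481e-03, -3.89691547e-05]), 'eef_pos': array([ 244.23415489, -574.77735852,  220.37031331]), 'tcp_rot': array([-3.14023804e+00,  2.26220108e-05,  4.01830538e-01]), 'contact_force': array([-0.41658925,  0.24517044,  0.5066074 ]), 'wrist_torque': array([-0.00031923,  0.0224394 , -0.02050836]), 'opening': 0.9996113464670705}
side 48.02576334109927 317.9700882740896 235.12696120731644
[[0.984, -0.177, 0.014, -541.487], [-0.071, -0.468, -0.881, 174.223], [0.163, 0.866, -0.473, 767.381], [0.0, 0.0, 0.0, 1.0]]
top 52.11543805554585 322.13987925646575 234.98038921069033
[[0.099, -0.995, 0.005, 31.699], [-0.973, -0.098, -0.21, 606.349], [0.21, 0.016, -0.978, 812.893], [0.0, 0.0, 0.0, 1.0]]
```

View pics/side0.png

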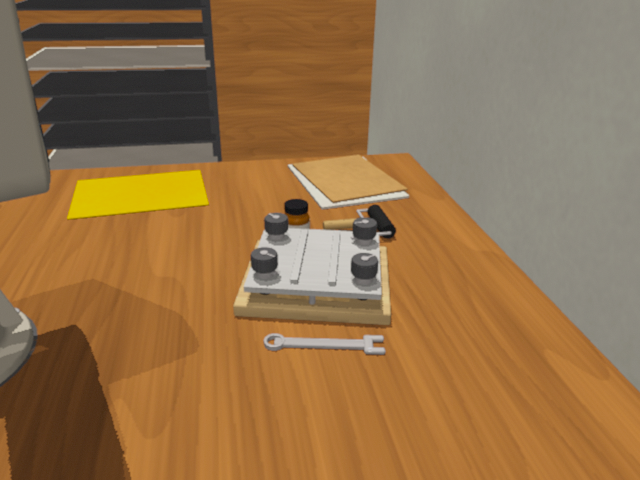

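View pics/top0.png

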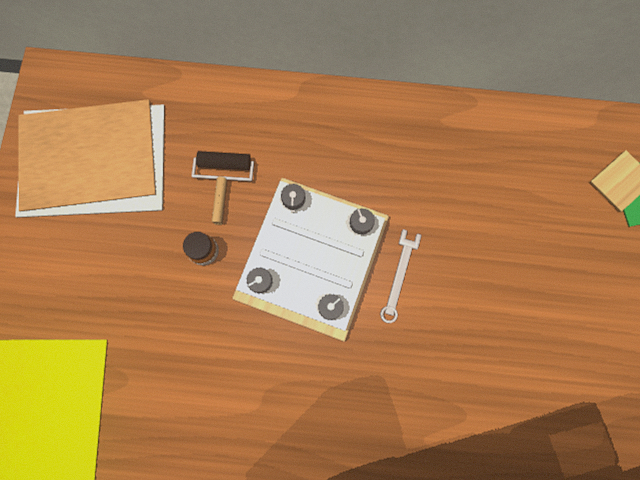

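```bash
cat > h.py <<'E'
import numpy as np, cv2
from rig import r, eyes
def cloud(n):
    d=eyes.grab_frame(n); D=d["depth"]; f=240/np.tan(np.radians(d["vertical_fov"]/2))
    v,u=np.mgrid[0:480,0:640]; P=np.stack([(u-d["cx"])/f*D,(v-d["cy"])/f*D,D],-1)
    M=d["camera_from_world"]; W=(P-M[:3,3])@M[:3,:3]
    W[D<=0]=np.nan
    return d,W
E
python3 - <<'E'
from h import *
for n,c in (("top",[(292,197),(362,221),(331,307),(259,280)]),("side",[(276,224),(365,229),(364,266),(264,260)])):
    d,W=cloud(n)
    for u,v in c:
        S=W[v-20:v+21,u-20:u+21].reshape(-1,3); z=S[:,2]
        m=(z>72)&(z<130); T=S[m]; top=np.percentile(T[:,2],90)
        T2=T[abs(T[:,2]-top)<4]
        (cc,rad)=cv2.minEnclosingCircle(T2[:,:2].astype(np.float32))
        print(n,u,v,len(T2),"top",top.round(1),"mean",T2[:,:2].mean(0).round(1),"circ",np.round(cc,1),round(rad,1), "plate",np.nanmedian(z[(z>40)&(z<65)]).round(1))
    if n=="side":
        im=cv2.resize(d["frame"][200:330,230:400],None,fx=4.5,fy=4.5,interpolation=cv2.INTER_CUBIC)[:,:,::-1]; cv2.imwrite("pics/s1.png",im)
    else:
        im=cv2.resize(d["frame"][140:350,170:430],None,fx=2.8,fy=2.8,interpolation=cv2.INTER_CUBIC)[:,:,::-1]; cv2.imwrite("pics/t1.png",im)
        for nm,(u,v) in dict(jar=(199,246),roll=(223,160),handle=(219,200)).items(): print(nm,W[v,u].round())
E
```

```text
top 292 197 394 top 95.6 mean [661.5 150.1] circ [662.2 150.8] 21.1 plate 54.3
top 362 221 407 top 96.0 mean [628.5  24.6] circ [628.8  24.8] 21.3 plate 54.3
top 331 307 451 top 96.8 mean [474.8  65. ] circ [474.5  65. ] 21.6 plate 54.0
top 259 280 437 top 96.3 mean [507.5 190.7] circ [508.2 190.7] 21.3 plate 54.2
jar [559. 308.  61.]
roll [734. 296.  32.]
handle [656. 293.  28.]
side 276 224 218 top 93.4 mean [504.3 186.3] circ [503.5 189.6] 23.0 plate 52.5
side 365 229 223 top 92.3 mean [658.3 145.6] circ [659.4 148.1] 21.7 plate 52.4
side 364 266 317 top 93.0 mean [625.9  20.5] circ [627.3  22.7] 22.4 plate 52.4
side 264 260 316 top 93.9 mean [471.9  60.7] circ [471.2  63.6] 22.5 plate 52.3
```

View pics/t1.png

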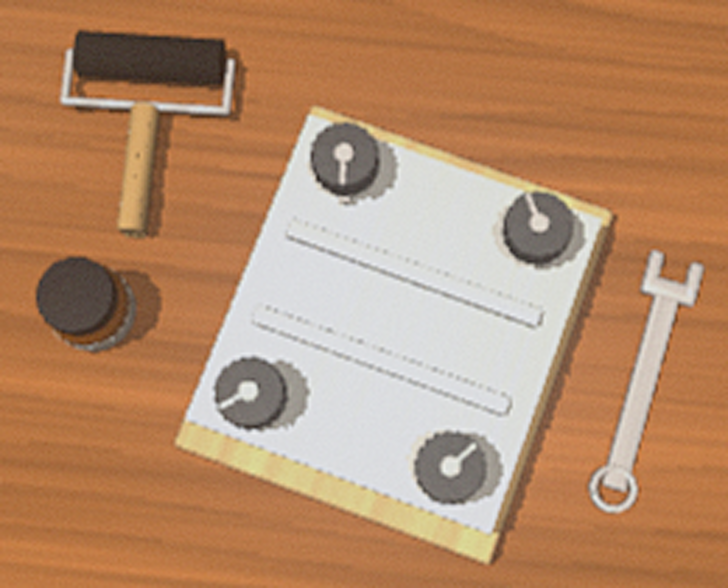

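>>> servo_tool(
  rows=[
    [[1.3, 3.7, 0], 0.125, 6.5],
    [[1.3, 3.7, 0], 0.125, 6.5],
    [[1.3, 3.7, 0], 0.125, 6.5],
    [[1.3, 3.7, 0], 0.125, 6.5],
    [[1.3, 3.7, 0], 0.125, 6.5],
  ],
  squeeze=60,
)

```text
clock: 0.62
eef_pos: [309.5, -388.4, 220.9]
tcp_rot: [-3.141, -0.0, 1.032]
contact_force: [1.3, 0.2, -0.2]
opening: 0.758
```

```bash
python3 -c "
from rig import r
for k,v in r.sense().items(): print(k,v)"
```

```text
clock 0.6167
qpos [-9.01163102e-01  1.52640006e-01  1.90196143e+00  1.43052157e-04
  1.08720939e+00 -3.62817576e-01]
qvel [ 0.77670576 -0.41883601  0.5083823   0.00420494 -0.10009447 -0.72075126]
joint_efforts [ -8.57270479 -41.38935328 -33.51305723  -0.26940585   0.31817215
   1.10139158]
eef_pos [ 309.48721697 -388.44717814  220.88463356]
tcp_rot [-3.14143363e+00 -1.95821884e-04  1.03238426e+00]
contact_force [ 1.26381989  0.16448467 -0.24657674]
wrist_torque [ 0.03309028  0.01465289 -0.05842062]
opening 0.7583868717395892
```

>>> servo_tool(
  rows=[
    [[1.3, 3.7, 0], 0.125, 6.5],
    [[1.3, 3.7, 0], 0.125, 6.5],
    [[1.3, 3.7, 0], 0.125, 6.5],
    [[1.3, 3.7, 0], 0.125, 6.5],
    [[1.3, 3.7, 0], 0.125, 6.5],
  ],
)

```text
clock: 1.03
eef_pos: [374.5, -203.5, 221.2]
tcp_rot: [3.141, 0.0, 1.658]
contact_force: [-0.1, -0.9, -0.5]
opening: 0.758
```

>>> servo_tool(
  rows=[
    [[1.3, 3.7, 0], 0.125, 6.5],
    [[1.3, 3.7, 0], 0.125, 6.5],
    [[1.3, 3.7, 0], 0.125, 6.5],
    [[1.3, 3.7, 0], 0.125, 6.5],
    [[1.3, 3.7, 0], 0.125, 6.5],
  ],
)

```text
clock: 1.45
eef_pos: [439.6, -18.3, 221.3]
tcp_rot: [3.141, 0.0, 2.283]
contact_force: [0.7, -0.1, -0.4]
opening: 0.762
```

>>> servo_tool(
  rows=[
    [[1.3, 3.7, 0], 0.125, 6.5],
    [[1.3, 3.7, 0], 0.125, 6.5],
    [[0.4, 1.0, -1], 0.125, 6.5],
    [[0, 0, -2], 0.125, 6.5],
    [[0, 0, -2], 0.125, 6.5],
  ],
)

```text
clock: 1.87
eef_pos: [470.2, 65.1, 170.9]
tcp_rot: [3.141, 0.002, 2.91]
contact_force: [-0.9, 0.6, -0.4]
opening: 0.761
```

>>> servo_tool(
  rows=[
    [[0, 0, -2], 0.125, 6.5],
    [[0, 0, -2], 0.125, 6.5],
    [[0, 0, 0], 0.125, 6.5],
    [[0, 0, 0], 0.125, 6.5],
    [[0, 0, 0], 0.125, 6.5],
  ],
)

```text
clock: 2.28
eef_pos: [469.0, 63.8, 130.5]
tcp_rot: [3.141, -0.001, -2.75]
contact_force: [-1.1, 1.4, 0.4]
opening: 0.763
```

```bash
cat > s.py <<'E'
from rig import r
s=r.sense()
print("t",round(s["clock"],2),"p",s["eef_pos"].round(1),"yaw",s["tcp_rot"].round(3),"q6",s["qpos"][5].round(3),"F",s["contact_force"].round(1),"T",s["wrist_torque"].round(3),"op",round(s["opening"]*85.4,1))
E
python3 s.py
```

```text
t 2.28 p [469.   63.8 130.5] yaw [ 3.141e+00 -1.000e-03 -2.750e+00] q6 -1.83 F [-1.1  1.4  0.4] T [-0.012  0.001 -0.03 ] op 65.2
```

>>> servo_tool(
  rows=[
    [[0.4, 0.05, -1.5], 0, 6.5],
    [[0, 0, -1.5], 0, 6.5],
    [[0, 0, -1.5], 0, 6.5],
    [[0, 0, -0.8], 0, 6.5],
    [[0, 0, 0], 0, 6.5],
  ],
)

```text
clock: 2.7
eef_pos: [472.2, 64.1, 76.6]
tcp_rot: [3.141, -0.003, -2.756]
contact_force: [-0.4, -0.2, -0.2]
opening: 0.764
```

```bash
python3 s.py; python3 - <<'E'
from h import *
d=eyes.grab_frame("side"); cv2.imwrite("pics/s2.png",cv2.resize(d["frame"][180:340,210:400],None,fx=4,fy=3.7,interpolation=cv2.INTER_CUBIC)[:,:,::-1])
E
```

```text
t 2.7 p [472.2  64.1  76.6] yaw [ 3.141e+00 -3.000e-03 -2.756e+00] q6 -1.824 F [-0.4 -0.2 -0.2] T [ 0.013 -0.01  -0.011] op 65.2
```

View pics/s2.png

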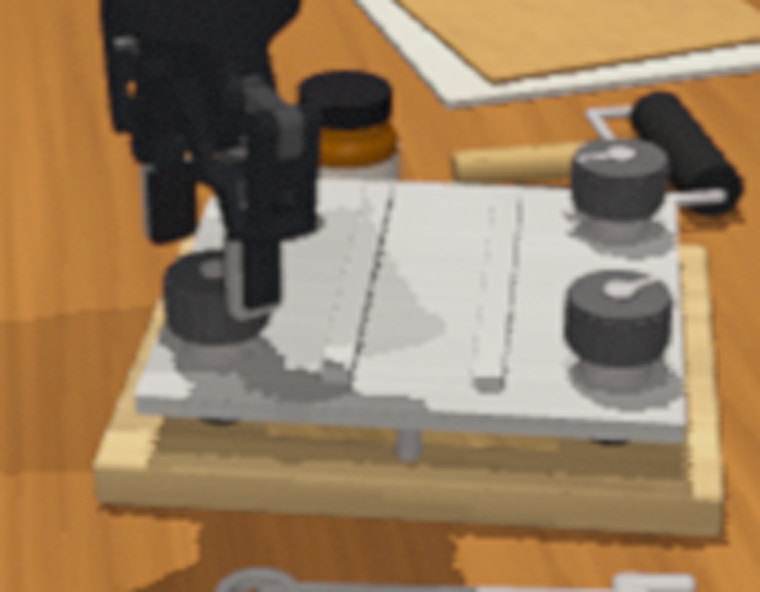

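>>> servo_tool(
  rows=[
    [[0, 0, 0], 0, 3.5],
    [[0, 0, 0], 0, 3.5],
    [[0, 0, 0], 0, 3.5],
    [[0, 0, 0], 0, 3.5],
  ],
  squeeze=60,
)

```text
clock: 3.08
eef_pos: [474.0, 64.7, 79.5]
tcp_rot: [3.141, 0.002, -2.757]
contact_force: [-2.1, 3.2, 8.8]
opening: 0.441
```

```bash
python3 s.py
```

```text
t 3.08 p [474.   64.7  79.5] yaw [ 3.141e+00  2.000e-03 -2.757e+00] q6 -1.824 F [-2.1  3.2  8.8] T [ 0.469  0.551 -0.026] op 37.7
```

```bash
python3 s.py; python3 - <<'E'
from h import *
d=eyes.grab_frame("side"); cv2.imwrite("pics/s3.png",cv2.resize(d["frame"][200:300,220:340],None,fx=6,fy=6,interpolation=cv2.INTER_CUBIC)[:,:,::-1])
d=eyes.grab_frame("top"); cv2.imwrite("pics/t3.png",cv2.resize(d["frame"][200:360,200:400],None,fx=4,fy=3.7,interpolation=cv2.INTER_CUBIC)[:,:,::-1])
E
python3 s.py
```

```text
t 3.08 p [474.   64.7  79.5] yaw [ 3.141e+00  2.000e-03 -2.757e+00] q6 -1.824 F [-2.1  3.2  8.8] T [ 0.469  0.551 -0.026] op 37.7
t 3.18 p [474.   64.7  79.4] yaw [ 3.141e+00  2.000e-03 -2.757e+00] q6 -1.824 F [-2.2  1.7  7.8] T [ 0.425  0.47  -0.036] op 37.9
```

View pics/s3.png

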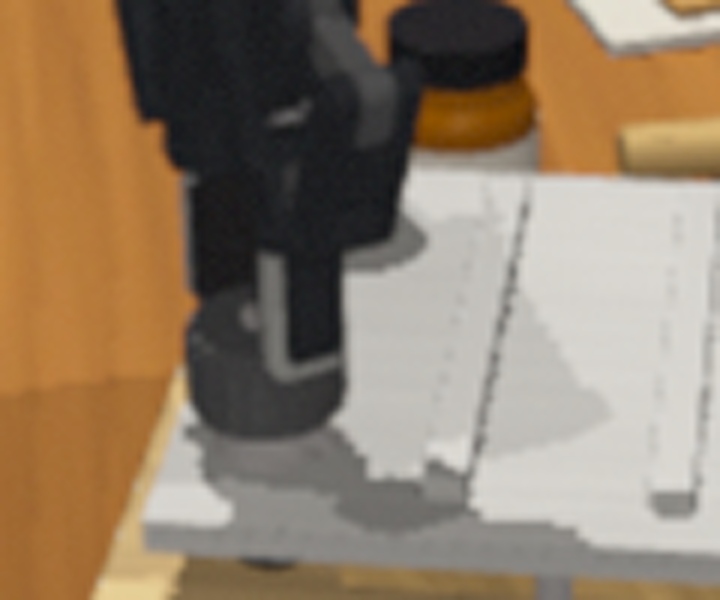

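View pics/t3.png

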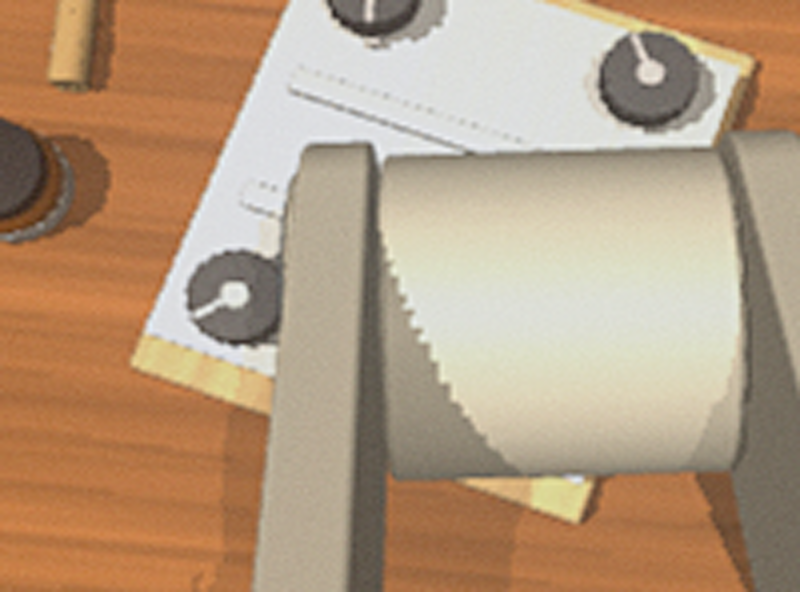

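>>> servo_tool(
  rows=[
    [[0, 0, 0], -0.06, 3.5],
    [[0, 0, -0.01], -0.1, 3.5],
    [[0, 0, -0.01], -0.1, 3.5],
    [[0, 0, -0.01], -0.1, 3.5],
    [[0, 0, -0.01], -0.1, 3.5],
  ],
)

```text
clock: 3.6
eef_pos: [474.0, 64.7, 79.0]
tcp_rot: [3.141, 0.001, 3.062]
contact_force: [-1.7, 2.6, 5.7]
opening: 0.442
```

```bash
python3 s.py
```

```text
t 3.6 p [474.   64.7  79. ] yaw [3.141e+00 1.000e-03 3.062e+00] q6 -1.359 F [-1.7  2.6  5.7] T [0.504 0.404 0.141] op 37.7
```

>>> servo_tool(
  rows=[
    [[0, 0, -0.01], -0.12, 3.5],
    [[0, 0, -0.01], -0.12, 3.5],
    [[0, 0, -0.01], -0.12, 3.5],
    [[0, 0, -0.01], -0.12, 3.5],
    [[0, 0, -0.01], -0.12, 3.5],
  ],
)

```text
clock: 4.02
eef_pos: [473.9, 64.8, 78.1]
tcp_rot: [3.14, 0.001, 2.461]
contact_force: [-0.0, 2.9, -0.3]
opening: 0.441
```

```bash
python3 s.py
```

```text
t 4.02 p [473.9  64.8  78.1] yaw [3.140e+00 1.000e-03 2.461e+00] q6 -0.758 F [-0.   2.9 -0.3] T [0.622 0.083 0.21 ] op 37.7
```

>>> servo_tool(
  rows=[
    [[0, 0, -0.02], -0.12, 3.5],
    [[0, 0, -0.02], -0.12, 3.5],
    [[0, 0, -0.02], -0.12, 3.5],
    [[0, 0, -0.02], -0.12, 3.5],
    [[0, 0, -0.02], -0.12, 3.5],
  ],
)

```text
clock: 4.43
eef_pos: [473.9, 64.8, 77.0]
tcp_rot: [3.14, -0.0, 1.861]
contact_force: [-1.0, 4.3, 0.1]
opening: 0.441
```

```bash
python3 s.py
```

```text
t 4.43 p [473.9  64.8  77. ] yaw [ 3.14  -0.     1.861] q6 -0.159 F [-1.   4.3  0.1] T [0.643 0.132 0.207] op 37.7
```

>>> servo_tool(
  rows=[
    [[0, 0, -0.02], -0.12, 3.5],
    [[0, 0, -0.02], -0.12, 3.5],
    [[0, 0, -0.02], -0.06, 3.5],
    [[0, 0, -0.01], -0.04, 3.5],
  ],
)

```text
clock: 4.77
eef_pos: [473.9, 64.8, 76.4]
tcp_rot: [3.14, -0.001, 1.523]
contact_force: [-0.2, 3.2, 1.9]
opening: 0.439
```

```bash
python3 s.py
```

```text
t 4.77 p [473.9  64.8  76.4] yaw [ 3.140e+00 -1.000e-03  1.523e+00] q6 0.179 F [-0.2  3.2  1.9] T [0.674 0.183 0.236] op 37.5
```

>>> servo_tool(
  rows=[
    [[0, 0, -0.01], -0.05, 3.5],
    [[0, 0, -0.01], -0.05, 3.5],
  ],
)

```text
clock: 4.93
eef_pos: [473.9, 64.8, 76.2]
tcp_rot: [3.14, -0.001, 1.424]
contact_force: [-1.1, 3.9, 1.5]
opening: 0.444
```

```bash
python3 s.py
```

```text
t 4.93 p [473.9  64.8  76.2] yaw [ 3.140e+00 -1.000e-03  1.424e+00] q6 0.278 F [-1.1  3.9  1.5] T [0.624 0.22  0.193] op 37.9
```

>>> servo_tool(
  rows=[
    [[0, 0, -0.01], -0.05, 3.5],
    [[0, 0, -0.01], -0.05, 3.5],
  ],
)

```text
clock: 5.1
eef_pos: [474.0, 64.8, 76.0]
tcp_rot: [3.14, -0.001, 1.324]
contact_force: [-0.4, 4.2, 2.6]
opening: 0.441
```

```bash
python3 s.py
```

```text
t 5.1 p [474.   64.8  76. ] yaw [ 3.140e+00 -1.000e-03  1.324e+00] q6 0.378 F [-0.4  4.2  2.6] T [0.634 0.197 0.138] op 37.6
```

>>> servo_tool(
  rows=[
    [[0, 0, -0.01], -0.05, 3.5],
    [[0, 0, -0.01], -0.05, 3.5],
  ],
)

```text
clock: 5.27
eef_pos: [474.0, 64.8, 75.8]
tcp_rot: [3.141, -0.001, 1.224]
contact_force: [-0.7, 4.3, 2.3]
opening: 0.445
```

```bash
python3 s.py
```

```text
t 5.27 p [474.   64.8  75.8] yaw [ 3.141e+00 -1.000e-03  1.224e+00] q6 0.478 F [-0.7  4.3  2.3] T [0.687 0.205 0.198] op 38.0
```

>>> servo_tool(
  rows=[
    [[0, 0, -0.01], -0.05, 3.5],
    [[0, 0, -0.01], -0.05, 3.5],
  ],
)

```text
clock: 5.43
eef_pos: [474.0, 64.8, 75.6]
tcp_rot: [3.141, -0.001, 1.124]
contact_force: [-1.2, 3.4, 2.4]
opening: 0.442
```

```bash
python3 s.py
```

```text
t 5.43 p [474.   64.8  75.6] yaw [ 3.141e+00 -1.000e-03  1.124e+00] q6 0.578 F [-1.2  3.4  2.4] T [0.74  0.203 0.151] op 37.7
```

>>> servo_tool(
  rows=[
    [[0, 0, -0.01], -0.05, 3.5],
    [[0, 0, -0.01], -0.05, 3.5],
  ],
)

```text
clock: 5.6
eef_pos: [474.0, 64.8, 75.4]
tcp_rot: [3.141, -0.001, 1.024]
contact_force: [-1.5, 4.0, 1.5]
opening: 0.444
```

```bash
python3 s.py
```

```text
t 5.6 p [474.   64.8  75.4] yaw [ 3.141e+00 -1.000e-03  1.024e+00] q6 0.678 F [-1.5  4.   1.5] T [0.668 0.199 0.212] op 37.9
```

>>> servo_tool(
  rows=[
    [[0, 0, -0.01], -0.05, 3.5],
    [[0, 0, -0.01], -0.05, 3.5],
  ],
)

```text
clock: 5.77
eef_pos: [474.0, 64.9, 75.3]
tcp_rot: [3.141, -0.002, 0.924]
contact_force: [-0.4, 3.4, 2.1]
opening: 0.441
```

```bash
python3 s.py
```

```text
t 5.77 p [474.   64.9  75.3] yaw [ 3.141e+00 -2.000e-03  9.240e-01] q6 0.778 F [-0.4  3.4  2.1] T [0.706 0.191 0.217] op 37.7
```

>>> servo_tool(
  rows=[
    [[0, 0, -0.01], -0.05, 3.5],
    [[0, 0, -0.01], -0.05, 3.5],
  ],
)

```text
clock: 5.93
eef_pos: [474.0, 64.8, 75.0]
tcp_rot: [3.141, -0.002, 0.824]
contact_force: [-0.6, 5.2, 2.9]
opening: 0.447
```

```bash
python3 s.py
```

```text
t 5.93 p [474.   64.8  75. ] yaw [ 3.141e+00 -2.000e-03  8.240e-01] q6 0.878 F [-0.6  5.2  2.9] T [0.761 0.281 0.206] op 38.1
```

>>> servo_tool(
  rows=[
    [[0, 0, -0.01], -0.05, 3.5],
    [[0, 0, -0.01], -0.05, 3.5],
  ],
)

```text
clock: 6.1
eef_pos: [474.0, 64.9, 74.9]
tcp_rot: [3.141, -0.002, 0.724]
contact_force: [-0.4, 3.7, 2.5]
opening: 0.442
```

```bash
python3 s.py
```

```text
t 6.1 p [474.   64.9  74.9] yaw [ 3.141e+00 -2.000e-03  7.240e-01] q6 0.978 F [-0.4  3.7  2.5] T [0.713 0.201 0.213] op 37.7
```

>>> servo_tool(
  rows=[
    [[0, 0, -0.01], -0.05, 3.5],
    [[0, 0, -0.01], -0.05, 3.5],
  ],
)

```text
clock: 6.27
eef_pos: [474.0, 64.8, 74.7]
tcp_rot: [3.141, -0.002, 0.624]
contact_force: [-0.5, 2.8, 2.9]
opening: 0.44
```

```bash
python3 s.py
```

```text
t 6.27 p [474.   64.8  74.7] yaw [ 3.141e+00 -2.000e-03  6.240e-01] q6 1.078 F [-0.5  2.8  2.9] T [0.733 0.237 0.237] op 37.6
```

>>> servo_tool(
  rows=[
    [[0, 0, -0.01], -0.05, 3.5],
    [[0, 0, -0.01], -0.05, 3.5],
  ],
)

```text
clock: 6.43
eef_pos: [474.0, 64.8, 74.5]
tcp_rot: [-3.142, -0.002, 0.524]
contact_force: [-1.4, 3.3, 2.7]
opening: 0.446
```

```bash
python3 s.py
```

```text
t 6.43 p [474.   64.8  74.5] yaw [-3.142e+00 -2.000e-03  5.240e-01] q6 1.178 F [-1.4  3.3  2.7] T [0.699 0.236 0.208] op 38.1
```

>>> servo_tool(
  rows=[
    [[0, 0, -0.01], -0.05, 3.5],
    [[0, 0, -0.01], -0.05, 3.5],
  ],
)

```text
clock: 6.6
eef_pos: [474.1, 64.8, 74.3]
tcp_rot: [-3.141, -0.002, 0.424]
contact_force: [-1.5, 4.0, 3.2]
opening: 0.447
```

```bash
python3 s.py
```

```text
t 6.6 p [474.1  64.8  74.3] yaw [-3.141e+00 -2.000e-03  4.240e-01] q6 1.278 F [-1.5  4.   3.2] T [0.701 0.178 0.189] op 38.2
```

>>> servo_tool(
  rows=[
    [[0, 0, -0.01], -0.05, 3.5],
    [[0, 0, -0.01], -0.05, 3.5],
  ],
)

```text
clock: 6.77
eef_pos: [474.1, 64.8, 74.2]
tcp_rot: [-3.141, -0.002, 0.324]
contact_force: [-0.6, 3.5, 4.9]
opening: 0.44
```

```bash
python3 s.py
```

```text
t 6.77 p [474.1  64.8  74.2] yaw [-3.141e+00 -2.000e-03  3.240e-01] q6 1.378 F [-0.6  3.5  4.9] T [0.734 0.294 0.239] op 37.6
```

>>> servo_tool(
  rows=[
    [[0, 0, -0.01], -0.05, 3.5],
    [[0, 0, -0.01], -0.03, 3.5],
  ],
)

```text
clock: 6.93
eef_pos: [474.2, 64.9, 74.1]
tcp_rot: [-3.141, -0.002, 0.244]
contact_force: [-1.1, 2.8, 7.0]
opening: 0.445
```

```bash
python3 s.py
```

```text
t 6.93 p [474.2  64.9  74.1] yaw [-3.141e+00 -2.000e-03  2.440e-01] q6 1.458 F [-1.1  2.8  7. ] T [0.74  0.357 0.326] op 38.0
```

>>> servo_tool(
  rows=[
    [[0, 0, 0], 0, 3.5],
  ],
)

```text
clock: 7.02
eef_pos: [474.2, 64.9, 74.1]
tcp_rot: [-3.141, -0.002, 0.245]
contact_force: [-1.7, 3.2, 6.3]
opening: 0.449
```

```bash
python3 s.py
```

```text
t 7.02 p [474.2  64.9  74.1] yaw [-3.141e+00 -2.000e-03  2.450e-01] q6 1.457 F [-1.7  3.2  6.3] T [0.723 0.321 0.272] op 38.4
```

>>> servo_tool(
  rows=[
    [[0, 0, 0], -0.04, 3.5],
    [[0, 0, 0], 0, 3.5],
  ],
)

```text
clock: 7.18
eef_pos: [474.2, 64.8, 74.1]
tcp_rot: [-3.141, -0.002, 0.205]
contact_force: [-1.0, 3.9, 6.1]
opening: 0.446
```

```bash
python3 s.py
```

```text
t 7.18 p [474.2  64.8  74.1] yaw [-3.141e+00 -2.000e-03  2.050e-01] q6 1.498 F [-1.   3.9  6.1] T [0.69  0.342 0.407] op 38.1
```

>>> servo_tool(
  rows=[
    [[0, 0, 0], 0, 3.5],
  ],
)

```text
clock: 7.27
eef_pos: [474.2, 64.9, 74.1]
tcp_rot: [-3.141, -0.002, 0.207]
contact_force: [-1.6, 3.3, 5.9]
opening: 0.443
```

```bash
python3 s.py
```

```text
t 7.27 p [474.2  64.9  74.1] yaw [-3.141e+00 -2.000e-03  2.070e-01] q6 1.496 F [-1.6  3.3  5.9] T [0.74  0.311 0.422] op 37.8
```

>>> servo_tool(
  rows=[
    [[0, 0, 0], 0, 6.5],
    [[0, 0, 0], 0, 6.5],
    [[0, 0, 0], 0, 6.5],
    [[0, 0, 2], 0, 6.5],
    [[0, 0, 3], 0.125, 6.5],
  ],
)

```text
clock: 7.68
eef_pos: [471.4, 63.9, 121.4]
tcp_rot: [-3.141, 0.005, 0.33]
contact_force: [0.6, -0.0, -0.7]
opening: 0.759
```

>>> servo_tool(
  rows=[
    [[0.9, 0.4, 1], 0.125, 6.5],
    [[0.9, 0.4, 0], 0.125, 6.5],
    [[0.9, 0.4, 0], 0.125, 6.5],
    [[0.9, 0.4, 0], 0.125, 6.5],
    [[0.9, 0.4, 0], 0.125, 6.5],
  ],
)

```text
clock: 8.1
eef_pos: [519.0, 84.3, 133.1]
tcp_rot: [3.141, -0.0, 0.963]
contact_force: [0.4, -0.5, -0.2]
opening: 0.764
```

>>> servo_tool(
  rows=[
    [[0.9, 0.4, 0], 0.125, 6.5],
    [[0.9, 0.4, 0], 0.125, 6.5],
    [[0.9, 0.4, 0], 0.125, 6.5],
    [[0.9, 0.4, 0], 0.125, 6.5],
    [[0.9, 0.4, 0], 0.125, 6.5],
  ],
)

```text
clock: 8.52
eef_pos: [563.9, 104.3, 132.9]
tcp_rot: [-3.142, 0.0, 1.588]
contact_force: [-0.3, -0.9, -0.0]
opening: 0.762
```

>>> servo_tool(
  rows=[
    [[0.9, 0.4, 0], 0.125, 6.5],
    [[0.9, 0.4, 0], 0.125, 6.5],
    [[0.9, 0.4, 0], 0.125, 6.5],
    [[0.9, 0.4, 0], 0.125, 6.5],
    [[0.9, 0.4, 0], 0.125, 6.5],
  ],
)

```text
clock: 8.93
eef_pos: [608.8, 124.3, 132.8]
tcp_rot: [-3.141, 0.0, 2.213]
contact_force: [-0.5, 0.1, 0.3]
opening: 0.763
```

>>> servo_tool(
  rows=[
    [[0.9, 0.4, 0], 0.125, 6.5],
    [[0.9, 0.4, 0], 0.125, 6.5],
    [[0.9, 0.4, 0], 0.125, 6.5],
    [[0.9, 0.4, 0], 0.125, 6.5],
    [[0.9, 0.4, 0], 0.125, 6.5],
  ],
)

```text
clock: 9.35
eef_pos: [653.8, 144.3, 132.8]
tcp_rot: [-3.141, -0.0, 2.838]
contact_force: [-1.2, -0.7, 0.8]
opening: 0.759
```

>>> servo_tool(
  rows=[
    [[0, 0, 0], 0, 6.5],
    [[0, 0, 0], 0, 6.5],
  ],
)

```text
clock: 9.52
eef_pos: [653.3, 144.2, 132.6]
tcp_rot: [-3.141, -0.0, 2.828]
contact_force: [0.1, 0.0, 0.4]
opening: 0.761
```

```bash
python3 s.py; python3 - <<'E'
from h import *
d=eyes.grab_frame("side"); cv2.imwrite("pics/s4.png",cv2.resize(d["frame"][160:340,210:410],None,fx=4,fy=3.3,interpolation=cv2.INTER_CUBIC)[:,:,::-1])
E
```

```text
t 9.52 p [653.3 144.2 132.6] yaw [-3.141 -0.     2.828] q6 -1.042 F [0.1 0.  0.4] T [-0.019 -0.018  0.026] op 65.0
```

View pics/s4.png

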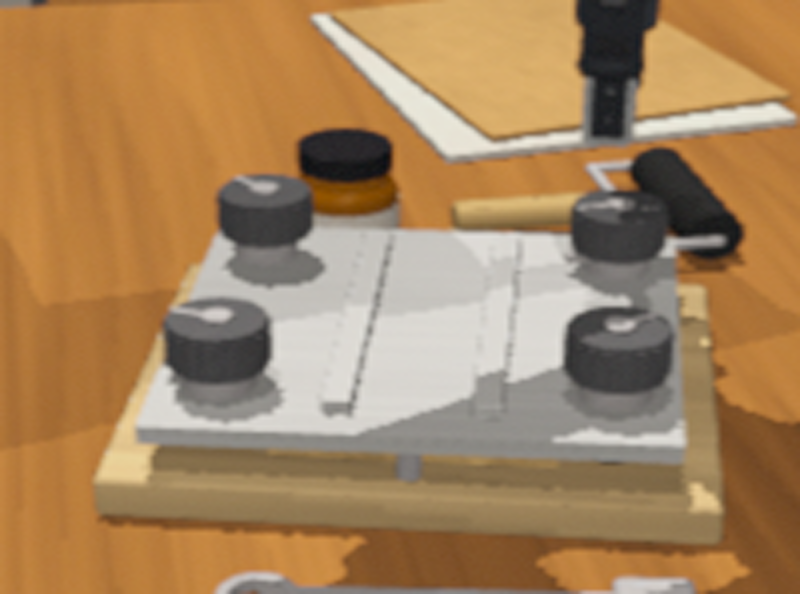

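```bash
cat > nh.py <<'E'
from h import *
d,W=cloud("side")
for nm,u,v in (("d",276,224),("c",365,229),("b",364,266),("a",264,260)):
    S=W[v-20:v+21,u-20:u+21].reshape(-1,3); z=S[:,2]
    m=(z>72)&(z<130); T=S[m]; top=np.percentile(T[:,2],90)
    print(nm,top.round(2),np.nanmedian(z[(z>40)&(z<65)]).round(2))
E
python3 nh.py
```

```text
d 93.12 50.47
c 92.31 52.49
b 93.02 51.52
a 88.47 49.39
```

>>> servo_tool(
  rows=[
    [[0.93, 0.6, -1], 0, 6.5],
    [[0, 0, -1.5], 0, 6.5],
    [[0, 0, -1.5], 0, 6.5],
    [[0, 0, -1.3], 0, 6.5],
    [[0, 0, 0], 0, 6.5],
  ],
)

```text
clock: 10.03
eef_pos: [660.4, 149.6, 77.0]
tcp_rot: [-3.139, -0.004, 2.83]
contact_force: [-0.3, -0.5, -0.1]
opening: 0.762
```

```bash
python3 s.py
```

```text
t 10.03 p [660.4 149.6  77. ] yaw [-3.139 -0.004  2.83 ] q6 -1.038 F [-0.3 -0.5 -0.1] T [-0.02   0.02  -0.017] op 65.1
```

>>> servo_tool(
  rows=[
    [[0.2, 0.06, 0.1], 0, 6.5],
    [[0, 0, 0], 0, 3.5],
    [[0, 0, 0], 0, 3.5],
    [[0, 0, 0], 0, 3.5],
    [[0, 0, 0], 0, 3.5],
  ],
)

```text
clock: 10.45
eef_pos: [665.4, 150.7, 82.1]
tcp_rot: [3.141, 0.002, 2.832]
contact_force: [0.1, -2.5, 4.6]
opening: 0.41
```

```bash
python3 s.py
```

```text
t 10.45 p [665.4 150.7  82.1] yaw [3.141e+00 2.000e-03 2.832e+00] q6 -1.04 F [ 0.1 -2.5  4.6] T [-0.39   0.094 -0.019] op 35.0
```

```bash
python3 - <<'E'
from h import *
d=eyes.grab_frame("side"); cv2.imwrite("pics/s5.png",cv2.resize(d["frame"][170:280,310:430],None,fx=6,fy=5.4,interpolation=cv2.INTER_CUBIC)[:,:,::-1])
E
python3 s.py
```

```text
t 10.5 p [665.3 150.7  82. ] yaw [3.141e+00 1.000e-03 2.832e+00] q6 -1.04 F [-0.6 -2.4  6.4] T [-0.466  0.161 -0.028] op 35.2
```

View pics/s5.png

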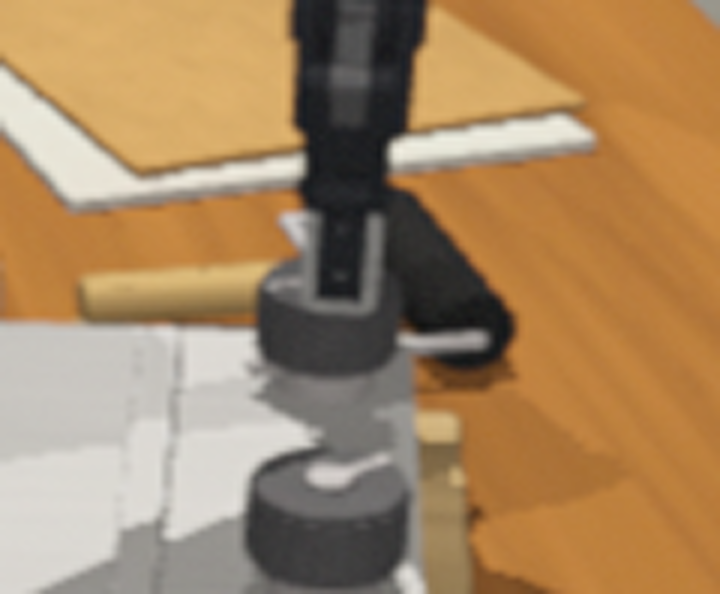

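>>> servo_tool(
  rows=[
    [[0, 0, 0], 0, 6.5],
    [[0, 0, 0], 0, 6.5],
    [[0, 0, 0], 0, 6.5],
    [[0, 0, -0.4], 0, 6.5],
    [[0, 0, 0], 0, 6.5],
  ],
)

```text
clock: 10.92
eef_pos: [664.2, 150.9, 76.0]
tcp_rot: [-3.141, -0.001, 2.832]
contact_force: [-0.2, -0.9, 1.1]
opening: 0.763
```

```bash
python3 s.py;python3 nh.py
```

```text
t 10.92 p [664.2 150.9  76. ] yaw [-3.141e+00 -1.000e-03  2.832e+00] q6 -1.04 F [-0.2 -0.9  1.1] T [-0.025 -0.027 -0.005] op 65.2
d 93.16 50.42
c 121.47 52.53
b 92.99 51.57
a 88.51 49.43
```

>>> servo_tool(
  rows=[
    [[-0.15, -0.05, -0.5], 0, 6.5],
    [[0, 0, 0], 0, 6.5],
  ],
)

```text
clock: 11.13
eef_pos: [662.4, 150.2, 70.8]
tcp_rot: [-3.141, -0.001, 2.832]
contact_force: [-0.5, 0.3, -0.6]
opening: 0.76
```

```bash
python3 s.py
```

```text
t 11.13 p [662.4 150.2  70.8] yaw [-3.141e+00 -1.000e-03  2.832e+00] q6 -1.04 F [-0.5  0.3 -0.6] T [-0.064  0.    -0.004] op 64.9
```

>>> servo_tool(
  rows=[
    [[0, 0, 0], 0, 3.5],
    [[0, 0, 0], 0, 3.5],
    [[0, 0, 0], 0, 3.5],
    [[0, 0, 0], 0, 3.5],
  ],
)

```text
clock: 11.47
eef_pos: [663.1, 149.8, 72.4]
tcp_rot: [-3.141, -0.0, 2.832]
contact_force: [-2.5, -3.7, 4.3]
opening: 0.46
```

```bash
python3 s.py; python3 - <<'E'
from h import *
d=eyes.grab_frame("side"); cv2.imwrite("pics/s6.png",cv2.resize(d["frame"][170:280,310:430],None,fx=6,fy=5.4,interpolation=cv2.INTER_CUBIC)[:,:,::-1])
E
```

```text
t 11.47 p [663.1 149.8  72.4] yaw [-3.141 -0.     2.832] q6 -1.04 F [-2.5 -3.7  4.3] T [-0.529  0.456  0.044] op 39.3
```

View pics/s6.png

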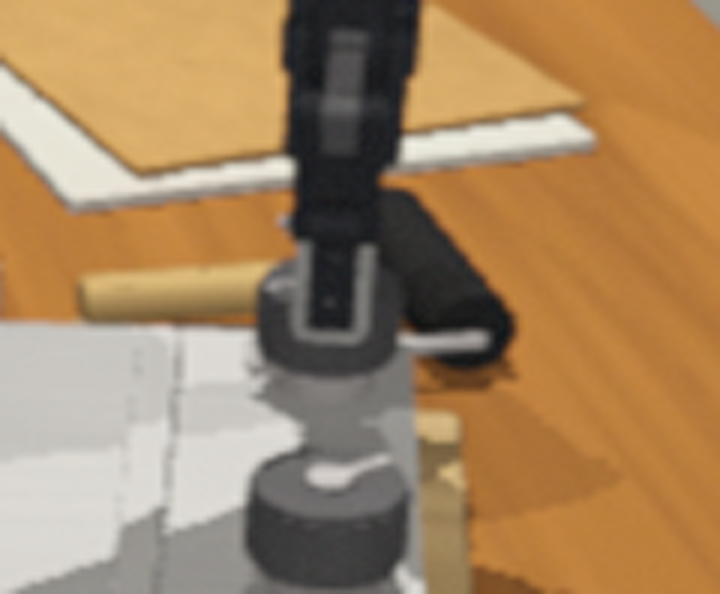

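>>> servo_tool(
  rows=[
    [[0, 0, 0], -0.06, 3.5],
    [[0, 0, -0.01], -0.12, 3.5],
    [[0, 0, -0.01], -0.12, 3.5],
    [[0, 0, -0.02], -0.12, 3.5],
    [[0, 0, -0.02], -0.12, 3.5],
  ],
)

```text
clock: 11.93
eef_pos: [662.8, 149.4, 71.8]
tcp_rot: [-3.14, 0.0, 2.286]
contact_force: [-3.3, -5.3, 6.8]
opening: 0.462
```

```bash
python3 s.py
```

```text
t 11.93 p [662.8 149.4  71.8] yaw [-3.14   0.     2.286] q6 -0.495 F [-3.3 -5.3  6.8] T [-0.99   0.694  0.204] op 39.5
```

>>> servo_tool(
  rows=[
    [[0, 0, -0.02], -0.12, 3.5],
    [[0, 0, -0.02], -0.12, 3.5],
    [[0, 0, -0.02], -0.12, 3.5],
    [[0, 0, -0.02], -0.12, 3.5],
    [[0, 0, -0.02], -0.12, 3.5],
  ],
)

```text
clock: 12.35
eef_pos: [662.1, 149.2, 70.6]
tcp_rot: [-3.139, 0.002, 1.686]
contact_force: [-6.2, -5.2, 6.8]
opening: 0.46
```

```bash
python3 s.py
```

```text
t 12.35 p [662.1 149.2  70.6] yaw [-3.139e+00  2.000e-03  1.686e+00] q6 0.105 F [-6.2 -5.2  6.8] T [-1.007  0.962  0.225] op 39.3
```

>>> servo_tool(
  rows=[
    [[0, 0, -0.02], -0.12, 3.5],
    [[0, 0, -0.02], -0.12, 3.5],
    [[0, 0, -0.02], -0.12, 3.5],
    [[0, 0, -0.02], -0.12, 3.5],
    [[0, 0, -0.02], -0.1, 3.5],
  ],
)

```text
clock: 12.77
eef_pos: [661.6, 149.3, 69.5]
tcp_rot: [-3.139, 0.003, 1.106]
contact_force: [-7.6, -5.0, 9.4]
opening: 0.462
```

```bash
python3 s.py
```

```text
t 12.77 p [661.6 149.3  69.5] yaw [-3.139e+00  3.000e-03  1.106e+00] q6 0.686 F [-7.6 -5.   9.4] T [-0.894  1.385  0.212] op 39.4
```

>>> servo_tool(
  rows=[
    [[-0.05, -0.05, 0], -0.08, 3.5],
    [[-0.05, -0.05, 0], -0.08, 3.5],
  ],
)

```text
clock: 12.93
eef_pos: [661.2, 149.0, 69.4]
tcp_rot: [-3.14, 0.002, 0.948]
contact_force: [-3.6, -0.3, 3.2]
opening: 0.462
```

```bash
python3 s.py
```

```text
t 12.93 p [661.2 149.   69.4] yaw [-3.14e+00  2.00e-03  9.48e-01] q6 0.842 F [-3.6 -0.3  3.2] T [-0.012  0.564  0.242] op 39.4
```

>>> servo_tool(
  rows=[
    [[0, 0, -0.01], -0.05, 3.5],
    [[0, 0, -0.01], -0.05, 3.5],
  ],
)

```text
clock: 13.1
eef_pos: [661.1, 149.2, 69.1]
tcp_rot: [-3.14, 0.002, 0.849]
contact_force: [-4.9, -1.5, 5.0]
opening: 0.459
```

```bash
python3 s.py
```

```text
t 13.1 p [661.1 149.2  69.1] yaw [-3.14e+00  2.00e-03  8.49e-01] q6 0.941 F [-4.9 -1.5  5. ] T [-0.223  0.768  0.203] op 39.2
```

>>> servo_tool(
  rows=[
    [[0, 0, -0.01], -0.05, 3.5],
    [[0, 0, -0.01], -0.05, 3.5],
  ],
)

```text
clock: 13.27
eef_pos: [661.1, 149.2, 69.0]
tcp_rot: [-3.14, 0.002, 0.75]
contact_force: [-5.2, -1.3, 4.4]
opening: 0.459
```

```bash
python3 s.py
```

```text
t 13.27 p [661.1 149.2  69. ] yaw [-3.14e+00  2.00e-03  7.50e-01] q6 1.041 F [-5.2 -1.3  4.4] T [-0.173  0.905  0.237] op 39.2
```

>>> servo_tool(
  rows=[
    [[0, 0, -0.01], -0.05, 3.5],
    [[0, 0, -0.01], -0.05, 3.5],
  ],
)

```text
clock: 13.43
eef_pos: [661.0, 149.3, 68.7]
tcp_rot: [-3.14, 0.002, 0.65]
contact_force: [-6.2, -0.1, 4.6]
opening: 0.454
```

```bash
python3 s.py
```

```text
t 13.43 p [661.  149.3  68.7] yaw [-3.14e+00  2.00e-03  6.50e-01] q6 1.141 F [-6.2 -0.1  4.6] T [-0.136  0.9    0.203] op 38.8
```

>>> servo_tool(
  rows=[
    [[0, 0, -0.01], -0.05, 3.5],
    [[0, 0, -0.01], -0.05, 3.5],
  ],
)

```text
clock: 13.6
eef_pos: [660.9, 149.4, 68.6]
tcp_rot: [-3.14, 0.002, 0.55]
contact_force: [-7.2, -0.3, 5.2]
opening: 0.459
```

```bash
python3 s.py
```

```text
t 13.6 p [660.9 149.4  68.6] yaw [-3.14e+00  2.00e-03  5.50e-01] q6 1.241 F [-7.2 -0.3  5.2] T [-0.033  0.935  0.22 ] op 39.2
```

>>> servo_tool(
  rows=[
    [[-0.05, 0, -0.01], -0.04, 3.5],
    [[-0.05, 0, 0], -0.04, 3.5],
  ],
)

```text
clock: 13.77
eef_pos: [660.7, 149.4, 68.5]
tcp_rot: [-3.141, 0.001, 0.47]
contact_force: [-1.4, -0.0, 1.8]
opening: 0.46
```

```bash
python3 s.py
```

```text
t 13.77 p [660.7 149.4  68.5] yaw [-3.141e+00  1.000e-03  4.700e-01] q6 1.321 F [-1.4 -0.   1.8] T [-0.104  0.228  0.192] op 39.3
```

>>> servo_tool(
  rows=[
    [[0, 0, -0.01], -0.04, 3.5],
    [[0, 0, -0.01], -0.04, 3.5],
  ],
)

```text
clock: 13.93
eef_pos: [660.8, 149.5, 68.4]
tcp_rot: [-3.141, 0.001, 0.39]
contact_force: [-4.1, -0.1, 4.5]
opening: 0.454
```

```bash
python3 s.py
```

```text
t 13.93 p [660.8 149.5  68.4] yaw [-3.141e+00  1.000e-03  3.900e-01] q6 1.401 F [-4.1 -0.1  4.5] T [-0.002  0.511  0.198] op 38.8
```

>>> servo_tool(
  rows=[
    [[0, 0, -0.01], -0.04, 3.5],
    [[0, 0, -0.01], -0.04, 3.5],
  ],
)

```text
clock: 14.1
eef_pos: [660.7, 149.6, 68.3]
tcp_rot: [-3.141, 0.001, 0.31]
contact_force: [-3.9, 0.5, 5.8]
opening: 0.457
```

```bash
python3 s.py
```

```text
t 14.1 p [660.7 149.6  68.3] yaw [-3.141e+00  1.000e-03  3.100e-01] q6 1.481 F [-3.9  0.5  5.8] T [0.039 0.661 0.289] op 39.0
```

>>> servo_tool(
  rows=[
    [[0, 0, -0.01], -0.04, 3.5],
    [[0, 0, 0], -0.04, 3.5],
  ],
)

```text
clock: 14.27
eef_pos: [660.7, 149.7, 68.3]
tcp_rot: [-3.141, 0.001, 0.23]
contact_force: [-4.9, 1.2, 5.4]
opening: 0.459
```

```bash
python3 s.py
```

```text
t 14.27 p [660.7 149.7  68.3] yaw [-3.141e+00  1.000e-03  2.300e-01] q6 1.56 F [-4.9  1.2  5.4] T [0.092 0.654 0.363] op 39.2
```

>>> servo_tool(
  rows=[
    [[0, 0, 0], 0, 6.5],
    [[0, 0, 0], 0, 6.5],
    [[0, 0, 0], 0, 6.5],
    [[0, 0, 3], 0, 6.5],
    [[0, 0, 3], 0.125, 6.5],
  ],
)

```text
clock: 14.68
eef_pos: [659.8, 149.0, 126.4]
tcp_rot: [-3.141, 0.004, 0.356]
contact_force: [1.0, 0.2, -0.2]
opening: 0.761
```

>>> servo_tool(
  rows=[
    [[-0.2, -0.7, 0], 0.125, 6.5],
    [[-0.2, -0.7, 0], 0.125, 6.5],
    [[-0.2, -0.7, 0], 0.125, 6.5],
    [[-0.2, -0.7, 0], 0.125, 6.5],
    [[-0.2, -0.7, 0], 0.125, 6.5],
  ],
)

```text
clock: 15.1
eef_pos: [651.4, 114.0, 128.0]
tcp_rot: [3.141, -0.0, 0.989]
contact_force: [-1.0, -0.0, -0.6]
opening: 0.762
```

>>> servo_tool(
  rows=[
    [[-0.2, -0.7, 0], 0.125, 6.5],
    [[-0.2, -0.7, 0], 0.125, 6.5],
    [[-0.2, -0.7, 0], 0.125, 6.5],
    [[-0.2, -0.7, 0], 0.125, 6.5],
    [[-0.2, -0.7, 0], 0.125, 6.5],
  ],
)

```text
clock: 15.52
eef_pos: [641.3, 79.0, 127.9]
tcp_rot: [3.141, -0.0, 1.614]
contact_force: [-0.6, -0.9, 0.1]
opening: 0.76
```

>>> servo_tool(
  rows=[
    [[-0.2, -0.7, 0], 0.125, 6.5],
    [[-0.2, -0.7, 0], 0.125, 6.5],
    [[-0.2, -0.7, 0], 0.125, 6.5],
    [[-0.2, -0.7, 0], 0.125, 6.5],
    [[-0.2, -0.7, 0], 0.125, 6.5],
  ],
)

```text
clock: 15.93
eef_pos: [631.3, 44.0, 127.9]
tcp_rot: [3.141, 0.0, 2.239]
contact_force: [-0.7, 0.0, -0.2]
opening: 0.764
```

>>> servo_tool(
  rows=[
    [[-0.2, -0.7, 0], 0.125, 6.5],
    [[-0.2, -0.7, 0], 0.125, 6.5],
    [[0, -0.5, 0], 0.125, 6.5],
    [[0, 0, 0], 0.125, 6.5],
    [[0, 0, 0], 0.1, 6.5],
  ],
)

```text
clock: 16.35
eef_pos: [627.4, 24.9, 127.9]
tcp_rot: [3.141, 0.0, 2.839]
contact_force: [-0.4, 0.1, -0.4]
opening: 0.763
```

>>> servo_tool(
  rows=[
    [[0, 0, 0], 0, 6.5],
  ],
)

```text
clock: 16.43
eef_pos: [627.4, 25.2, 127.9]
tcp_rot: [3.141, 0.0, 2.837]
contact_force: [-0.3, -0.7, 0.2]
opening: 0.766
```

```bash
python3 s.py; python3 nh.py
```

```text
t 16.43 p [627.4  25.2 127.9] yaw [3.141 0.    2.837] q6 -1.228 F [-0.3 -0.7  0.2] T [0.043 0.002 0.004] op 65.4
d 93.19 48.82
c 87.93 48.91
b 92.95 48.71
a 88.43 48.74
```

>>> servo_tool(
  rows=[
    [[0.08, -0.08, -1.5], 0, 6.5],
    [[0, 0, -1.5], 0, 6.5],
    [[0, 0, -1.5], 0, 6.5],
    [[0, 0, -1.2], 0, 6.5],
    [[0, 0, 0], 0, 6.5],
  ],
)

```text
clock: 16.9
eef_pos: [626.4, 24.6, 68.4]
tcp_rot: [-3.14, -0.004, 2.83]
contact_force: [-0.2, 0.1, -0.0]
opening: 0.763
```

>>> servo_tool(
  rows=[
    [[0, 0, 0], 0, 6.5],
  ],
)

```text
clock: 16.98
eef_pos: [627.7, 24.6, 70.4]
tcp_rot: [-3.141, -0.001, 2.83]
contact_force: [0.5, -0.2, 0.7]
opening: 0.761
```

```bash
python3 s.py
```

```text
t 16.98 p [627.7  24.6  70.4] yaw [-3.141e+00 -1.000e-03  2.830e+00] q6 -1.223 F [ 0.5 -0.2  0.7] T [-0.011  0.05  -0.013] op 65.0
```

>>> servo_tool(
  rows=[
    [[0, 0, 0], 0, 3.5],
    [[0, 0, 0], 0, 3.5],
    [[0, 0, 0], 0, 3.5],
    [[0, 0, 0], 0, 3.5],
  ],
)

```text
clock: 17.32
eef_pos: [628.8, 24.4, 72.3]
tcp_rot: [3.141, 0.002, 2.832]
contact_force: [-1.8, 0.1, 5.2]
opening: 0.459
```

```bash
python3 s.py
```

```text
t 17.32 p [628.8  24.4  72.3] yaw [3.141e+00 2.000e-03 2.832e+00] q6 -1.224 F [-1.8  0.1  5.2] T [-0.151  0.211  0.043] op 39.2
```

>>> servo_tool(
  rows=[
    [[0, 0, 0], -0.06, 3.5],
    [[0, 0, -0.01], -0.12, 3.5],
    [[0, 0, -0.01], -0.12, 3.5],
    [[0, 0, -0.02], -0.12, 3.5],
    [[0, 0, -0.02], -0.12, 3.5],
  ],
)

```text
clock: 17.73
eef_pos: [628.8, 24.4, 71.6]
tcp_rot: [3.14, 0.001, 2.286]
contact_force: [-0.8, -1.1, 5.3]
opening: 0.459
```

```bash
python3 s.py
```

```text
t 17.73 p [628.8  24.4  71.6] yaw [3.140e+00 1.000e-03 2.286e+00] q6 -0.678 F [-0.8 -1.1  5.3] T [-0.1    0.21   0.177] op 39.2
```

>>> servo_tool(
  rows=[
    [[0, 0, -0.02], -0.12, 3.5],
    [[0, 0, -0.02], -0.12, 3.5],
    [[0, 0, -0.02], -0.12, 3.5],
    [[0, 0, -0.02], -0.12, 3.5],
    [[0, 0, -0.02], -0.12, 3.5],
  ],
)

```text
clock: 18.15
eef_pos: [628.8, 24.5, 70.5]
tcp_rot: [3.14, 0.0, 1.686]
contact_force: [-0.8, -0.6, 4.0]
opening: 0.46
```

```bash
python3 s.py
```

```text
t 18.15 p [628.8  24.5  70.5] yaw [3.14  0.    1.686] q6 -0.078 F [-0.8 -0.6  4. ] T [-0.178  0.106  0.161] op 39.3
```

>>> servo_tool(
  rows=[
    [[0, 0, -0.02], -0.12, 3.5],
    [[0, 0, -0.02], -0.12, 3.5],
    [[0, 0, -0.02], -0.12, 3.5],
    [[0, 0, -0.02], -0.12, 3.5],
    [[0, 0, -0.02], -0.12, 3.5],
  ],
)

```text
clock: 18.57
eef_pos: [628.9, 24.4, 69.4]
tcp_rot: [3.14, -0.001, 1.086]
contact_force: [0.1, -1.0, 3.2]
opening: 0.456
```

```bash
python3 s.py
```

```text
t 18.57 p [628.9  24.4  69.4] yaw [ 3.140e+00 -1.000e-03  1.086e+00] q6 0.522 F [ 0.1 -1.   3.2] T [-0.209 -0.078  0.139] op 39.0
```

>>> servo_tool(
  rows=[
    [[0, 0, -0.02], -0.1, 3.5],
    [[0, 0, -0.02], -0.1, 3.5],
    [[0, 0, -0.01], -0.05, 3.5],
    [[0, 0, -0.01], -0.05, 3.5],
  ],
)

```text
clock: 18.9
eef_pos: [628.9, 24.4, 68.8]
tcp_rot: [3.14, -0.001, 0.789]
contact_force: [0.5, -1.6, 3.6]
opening: 0.463
```

```bash
python3 s.py
```

```text
t 18.9 p [628.9  24.4  68.8] yaw [ 3.14e+00 -1.00e-03  7.89e-01] q6 0.819 F [ 0.5 -1.6  3.6] T [-0.313  0.012  0.111] op 39.5
```

>>> servo_tool(
  rows=[
    [[0, 0, -0.01], -0.05, 3.5],
    [[0, 0, -0.01], -0.05, 3.5],
  ],
)

```text
clock: 19.07
eef_pos: [628.9, 24.4, 68.6]
tcp_rot: [3.14, -0.001, 0.689]
contact_force: [-0.5, -2.2, 3.2]
opening: 0.462
```

```bash
python3 s.py
```

```text
t 19.07 p [628.9  24.4  68.6] yaw [ 3.14e+00 -1.00e-03  6.89e-01] q6 0.918 F [-0.5 -2.2  3.2] T [-0.277  0.016  0.159] op 39.5
```

>>> servo_tool(
  rows=[
    [[0, 0, -0.01], -0.05, 3.5],
    [[0, 0, -0.01], -0.05, 3.5],
  ],
)

```text
clock: 19.23
eef_pos: [628.9, 24.3, 68.4]
tcp_rot: [3.14, -0.002, 0.589]
contact_force: [-0.0, -0.9, 4.1]
opening: 0.46
```

```bash
python3 s.py
```

```text
t 19.23 p [628.9  24.3  68.4] yaw [ 3.14e+00 -2.00e-03  5.89e-01] q6 1.018 F [-0.  -0.9  4.1] T [-0.26  -0.002  0.139] op 39.3
```

>>> servo_tool(
  rows=[
    [[0, 0, -0.01], -0.05, 3.5],
    [[0, 0, -0.01], -0.05, 3.5],
  ],
)

```text
clock: 19.4
eef_pos: [628.9, 24.4, 68.2]
tcp_rot: [3.14, -0.002, 0.489]
contact_force: [-0.0, -1.3, 3.2]
opening: 0.465
```

```bash
python3 s.py
```

```text
t 19.4 p [628.9  24.4  68.2] yaw [ 3.14e+00 -2.00e-03  4.89e-01] q6 1.118 F [-0.  -1.3  3.2] T [-0.321 -0.01   0.104] op 39.7
```

>>> servo_tool(
  rows=[
    [[0, 0, -0.01], -0.05, 3.5],
    [[0, 0, -0.01], -0.05, 3.5],
  ],
)

```text
clock: 19.57
eef_pos: [628.9, 24.3, 68.1]
tcp_rot: [3.14, -0.002, 0.389]
contact_force: [0.0, -1.4, 3.2]
opening: 0.461
```

```bash
python3 s.py
```

```text
t 19.57 p [628.9  24.3  68.1] yaw [ 3.14e+00 -2.00e-03  3.89e-01] q6 1.218 F [ 0.  -1.4  3.2] T [-0.28  -0.004  0.146] op 39.4
```

>>> servo_tool(
  rows=[
    [[0, 0, -0.01], -0.05, 3.5],
    [[0, 0, -0.01], -0.05, 3.5],
  ],
)

```text
clock: 19.73
eef_pos: [628.9, 24.3, 67.8]
tcp_rot: [3.141, -0.002, 0.289]
contact_force: [-0.7, -1.2, 2.5]
opening: 0.458
```

```bash
python3 s.py
```

```text
t 19.73 p [628.9  24.3  67.8] yaw [ 3.141e+00 -2.000e-03  2.890e-01] q6 1.318 F [-0.7 -1.2  2.5] T [-0.348  0.006  0.117] op 39.1
```

>>> servo_tool(
  rows=[
    [[0, 0, -0.01], -0.05, 3.5],
    [[0, 0, -0.01], -0.05, 3.5],
  ],
)

```text
clock: 19.9
eef_pos: [628.9, 24.3, 67.7]
tcp_rot: [3.141, -0.002, 0.189]
contact_force: [-0.6, -2.1, 5.0]
opening: 0.46
```

```bash
python3 s.py
```

```text
t 19.9 p [628.9  24.3  67.7] yaw [ 3.141e+00 -2.000e-03  1.890e-01] q6 1.418 F [-0.6 -2.1  5. ] T [-0.364  0.091  0.223] op 39.3
```

>>> servo_tool(
  rows=[
    [[0, 0, -0.01], -0.05, 3.5],
    [[0, 0, -0.01], -0.05, 3.5],
  ],
)

```text
clock: 20.07
eef_pos: [628.9, 24.3, 67.7]
tcp_rot: [3.141, -0.002, 0.09]
contact_force: [-0.4, -2.1, 5.8]
opening: 0.457
```

```bash
python3 s.py
```

```text
t 20.07 p [628.9  24.3  67.7] yaw [ 3.141e+00 -2.000e-03  9.000e-02] q6 1.518 F [-0.4 -2.1  5.8] T [-0.361  0.175  0.286] op 39.0
```

>>> servo_tool(
  rows=[
    [[0, 0, 0], 0, 6.5],
    [[0, 0, 0], 0, 6.5],
    [[0, 0, 0], 0, 6.5],
    [[0, 0, 3], 0, 6.5],
    [[0, 0, 3], 0.125, 6.5],
  ],
)

```text
clock: 20.48
eef_pos: [626.4, 24.6, 125.1]
tcp_rot: [-3.141, 0.004, 0.216]
contact_force: [1.4, 0.3, 0.1]
opening: 0.757
```

>>> servo_tool(
  rows=[
    [[-0.6, 0.8, 0], 0.125, 6.5],
    [[-0.6, 0.8, 0], 0.125, 6.5],
    [[-0.6, 0.8, 0], 0.125, 6.5],
    [[-0.6, 0.8, 0], 0.125, 6.5],
    [[-0.6, 0.8, 0], 0.125, 6.5],
  ],
)

```text
clock: 20.9
eef_pos: [597.7, 65.0, 126.4]
tcp_rot: [3.142, -0.0, 0.849]
contact_force: [-0.5, -0.4, 0.6]
opening: 0.767
```

>>> servo_tool(
  rows=[
    [[-0.6, 0.8, 0], 0.125, 6.5],
    [[-0.6, 0.8, 0], 0.125, 6.5],
    [[-0.6, 0.8, 0], 0.125, 6.5],
    [[-0.6, 0.8, 0], 0.125, 6.5],
    [[-0.6, 0.8, 0], 0.125, 6.5],
  ],
)

```text
clock: 21.32
eef_pos: [567.7, 105.0, 126.3]
tcp_rot: [-3.142, -0.0, 1.474]
contact_force: [-0.0, 0.6, 0.2]
opening: 0.763
```

>>> servo_tool(
  rows=[
    [[-0.6, 0.8, 0], 0.125, 6.5],
    [[-0.6, 0.8, 0], 0.125, 6.5],
    [[-0.6, 0.8, 0], 0.125, 6.5],
    [[-0.6, 0.8, 0], 0.125, 6.5],
    [[-0.6, 0.8, 0], 0.125, 6.5],
  ],
)

```text
clock: 21.73
eef_pos: [537.7, 145.0, 126.3]
tcp_rot: [3.142, -0.0, 2.099]
contact_force: [0.7, -0.0, -0.0]
opening: 0.76
```

>>> servo_tool(
  rows=[
    [[-0.6, 0.9, 0], 0.125, 6.5],
    [[-0.6, 0.9, 0], 0.125, 6.5],
    [[-0.6, 0.9, 0], 0.125, 6.5],
    [[-0.6, 0.9, 0], 0.125, 6.5],
    [[-0.6, 0.9, 0], 0.125, 6.5],
  ],
)

```text
clock: 22.15
eef_pos: [507.7, 190.1, 126.3]
tcp_rot: [3.141, 0.0, 2.724]
contact_force: [-0.1, -0.5, -0.5]
opening: 0.758
```

>>> servo_tool(
  rows=[
    [[0, 0, 0], 0.1, 6.5],
    [[0, 0, 0], 0, 6.5],
    [[0, 0, 0], 0, 6.5],
  ],
)

```text
clock: 22.4
eef_pos: [508.1, 189.7, 126.3]
tcp_rot: [3.141, 0.0, 2.815]
contact_force: [1.0, -0.3, 0.2]
opening: 0.76
```

```bash
python3 s.py; python3 nh.py
```

```text
t 22.4 p [508.1 189.7 126.3] yaw [3.141 0.    2.815] q6 -0.889 F [ 1.  -0.3  0.2] T [-0.002  0.036 -0.042] op 64.9
d 93.08 48.89
c 88.28 48.85
b 88.42 48.72
a 88.42 48.74
```

>>> servo_tool(
  rows=[
    [[-0.06, 0.03, -1.5], 0, 6.5],
    [[0, 0, -1.5], 0, 6.5],
    [[0, 0, -1.5], 0, 6.5],
    [[0, 0, -1.0], 0, 6.5],
    [[0, 0, 0], 0, 6.5],
  ],
)

```text
clock: 22.87
eef_pos: [506.3, 189.1, 69.4]
tcp_rot: [-3.14, -0.003, 2.815]
contact_force: [-1.0, -0.2, -0.2]
opening: 0.758
```

>>> servo_tool(
  rows=[
    [[0, 0, 0], 0, 6.5],
    [[0, 0, 0], 0, 6.5],
  ],
)

```text
clock: 23.03
eef_pos: [508.0, 189.9, 71.9]
tcp_rot: [3.141, 0.001, 2.816]
contact_force: [-0.1, 1.2, 0.6]
opening: 0.764
```

>>> servo_tool(
  rows=[
    [[0, 0, 0], 0, 3.5],
    [[0, 0, 0], 0, 3.5],
    [[0, 0, 0], 0, 3.5],
    [[0, 0, 0], 0, 3.5],
  ],
)

```text
clock: 23.37
eef_pos: [508.1, 190.3, 72.5]
tcp_rot: [3.14, 0.001, 2.817]
contact_force: [-2.1, 0.1, 6.6]
opening: 0.46
```

```bash
python3 s.py
```

```text
t 23.37 p [508.1 190.3  72.5] yaw [3.140e+00 1.000e-03 2.817e+00] q6 -0.891 F [-2.1  0.1  6.6] T [-0.012  0.214  0.029] op 39.3
```

Good grip; turning.

>>> servo_tool(
  rows=[
    [[0, 0, 0], -0.06, 3.5],
    [[0, 0, -0.01], -0.12, 3.5],
    [[0, 0, -0.01], -0.12, 3.5],
    [[0, 0, -0.02], -0.12, 3.5],
    [[0, 0, -0.02], -0.12, 3.5],
  ],
)

```text
clock: 23.78
eef_pos: [507.7, 189.8, 71.8]
tcp_rot: [3.141, 0.001, 2.271]
contact_force: [-1.8, -1.3, 6.9]
opening: 0.462
```

```bash
python3 s.py
```

```text
t 23.78 p [507.7 189.8  71.8] yaw [3.141e+00 1.000e-03 2.271e+00] q6 -0.345 F [-1.8 -1.3  6.9] T [-0.347  0.457  0.154] op 39.5
```

>>> servo_tool(
  rows=[
    [[0, 0, -0.02], -0.12, 3.5],
    [[0, 0, -0.02], -0.12, 3.5],
    [[0, 0, -0.02], -0.12, 3.5],
    [[0, 0, -0.02], -0.12, 3.5],
    [[0, 0, -0.02], -0.12, 3.5],
  ],
)

```text
clock: 24.2
eef_pos: [507.2, 189.6, 70.6]
tcp_rot: [-3.141, 0.0, 1.671]
contact_force: [-3.8, -2.4, 7.2]
opening: 0.46
```

```bash
python3 s.py
```

```text
t 24.2 p [507.2 189.6  70.6] yaw [-3.141  0.     1.671] q6 0.255 F [-3.8 -2.4  7.2] T [-0.338  0.763  0.091] op 39.3
```

>>> servo_tool(
  rows=[
    [[0, 0, -0.02], -0.12, 3.5],
    [[0, 0, -0.02], -0.12, 3.5],
    [[0, 0, -0.02], -0.12, 3.5],
    [[0, 0, -0.02], -0.12, 3.5],
    [[0, 0, -0.02], -0.12, 3.5],
  ],
)

```text
clock: 24.62
eef_pos: [506.6, 189.8, 69.5]
tcp_rot: [-3.141, 0.001, 1.071]
contact_force: [-5.7, 0.1, 8.7]
opening: 0.463
```

```bash
python3 s.py
```

```text
t 24.62 p [506.6 189.8  69.5] yaw [-3.141e+00  1.000e-03  1.071e+00] q6 0.855 F [-5.7  0.1  8.7] T [-0.004  0.978  0.139] op 39.5
```

>>> servo_tool(
  rows=[
    [[0, 0, -0.02], -0.1, 3.5],
    [[0, 0, -0.02], -0.1, 3.5],
    [[0, 0, -0.01], -0.05, 3.5],
    [[0, 0, -0.01], -0.05, 3.5],
  ],
)

```text
clock: 24.95
eef_pos: [506.4, 190.0, 68.9]
tcp_rot: [-3.14, 0.001, 0.774]
contact_force: [-5.6, 1.1, 8.8]
opening: 0.463
```

```bash
python3 s.py
```

```text
t 24.95 p [506.4 190.   68.9] yaw [-3.14e+00  1.00e-03  7.74e-01] q6 1.152 F [-5.6  1.1  8.8] T [0.157 1.134 0.144] op 39.6
```

>>> servo_tool(
  rows=[
    [[-0.05, 0, 0], -0.05, 3.5],
    [[-0.05, 0, 0], -0.05, 3.5],
  ],
)

```text
clock: 25.12
eef_pos: [506.1, 190.0, 68.8]
tcp_rot: [-3.141, 0.0, 0.674]
contact_force: [-1.5, 0.4, 3.6]
opening: 0.462
```

```bash
python3 s.py
```

```text
t 25.12 p [506.1 190.   68.8] yaw [-3.141  0.     0.674] q6 1.252 F [-1.5  0.4  3.6] T [0.038 0.307 0.155] op 39.5
```

>>> servo_tool(
  rows=[
    [[0, 0, -0.01], -0.05, 3.5],
    [[0, 0, -0.01], -0.05, 3.5],
  ],
)

```text
clock: 25.28
eef_pos: [506.2, 190.1, 68.6]
tcp_rot: [-3.141, -0.0, 0.574]
contact_force: [-3.2, 1.5, 4.7]
opening: 0.458
```

```bash
python3 s.py
```

```text
t 25.28 p [506.2 190.1  68.6] yaw [-3.141 -0.     0.574] q6 1.352 F [-3.2  1.5  4.7] T [0.232 0.587 0.176] op 39.1
```

>>> servo_tool(
  rows=[
    [[0, 0, -0.01], -0.05, 3.5],
    [[0, 0, -0.01], -0.05, 3.5],
  ],
)

```text
clock: 25.45
eef_pos: [506.1, 190.2, 68.4]
tcp_rot: [-3.141, -0.0, 0.474]
contact_force: [-4.2, 1.5, 4.1]
opening: 0.46
```

```bash
python3 s.py
```

```text
t 25.45 p [506.1 190.2  68.4] yaw [-3.141 -0.     0.474] q6 1.452 F [-4.2  1.5  4.1] T [0.334 0.606 0.139] op 39.3
```

>>> servo_tool(
  rows=[
    [[0, 0, -0.01], -0.05, 3.5],
    [[0, 0, -0.01], -0.05, 3.5],
  ],
)

```text
clock: 25.62
eef_pos: [506.1, 190.3, 68.2]
tcp_rot: [-3.141, -0.0, 0.374]
contact_force: [-3.6, 2.2, 5.7]
opening: 0.46
```

```bash
python3 s.py
```

```text
t 25.62 p [506.1 190.3  68.2] yaw [-3.141 -0.     0.374] q6 1.552 F [-3.6  2.2  5.7] T [0.48  0.667 0.156] op 39.3
```

>>> servo_tool(
  rows=[
    [[0, 0, -0.01], -0.05, 3.5],
    [[0, 0, -0.01], -0.05, 3.5],
  ],
)

```text
clock: 25.78
eef_pos: [506.1, 190.3, 68.0]
tcp_rot: [-3.141, 0.0, 0.274]
contact_force: [-3.6, 2.5, 4.2]
opening: 0.464
```

```bash
python3 s.py
```

```text
t 25.78 p [506.1 190.3  68. ] yaw [-3.141  0.     0.274] q6 1.652 F [-3.6  2.5  4.2] T [0.497 0.591 0.166] op 39.6
```

>>> servo_tool(
  rows=[
    [[0, 0, -0.01], -0.05, 3.5],
    [[0, 0, -0.01], -0.05, 3.5],
  ],
)

```text
clock: 25.95
eef_pos: [506.1, 190.4, 67.8]
tcp_rot: [-3.141, 0.0, 0.174]
contact_force: [-3.6, 2.7, 4.9]
opening: 0.46
```

```bash
python3 s.py
```

```text
t 25.95 p [506.1 190.4  67.8] yaw [-3.141  0.     0.174] q6 1.752 F [-3.6  2.7  4.9] T [0.59  0.64  0.163] op 39.3
```

>>> servo_tool(
  rows=[
    [[0, 0, -0.01], -0.04, 3.5],
    [[0, 0, 0], -0.04, 3.5],
  ],
)

```text
clock: 26.12
eef_pos: [506.1, 190.5, 67.7]
tcp_rot: [-3.141, 0.0, 0.094]
contact_force: [-4.0, 3.1, 2.9]
opening: 0.463
```

```bash
python3 s.py
```

```text
t 26.12 p [506.1 190.5  67.7] yaw [-3.141  0.     0.094] q6 1.832 F [-4.   3.1  2.9] T [0.597 0.666 0.184] op 39.5
```

>>> servo_tool(
  rows=[
    [[0, 0, -0.01], -0.04, 3.5],
    [[0, 0, -0.01], -0.04, 3.5],
  ],
)

```text
clock: 26.28
eef_pos: [506.1, 190.6, 67.6]
tcp_rot: [-3.141, 0.0, 0.015]
contact_force: [-4.5, 4.0, 4.8]
opening: 0.463
```

```bash
python3 s.py
```

```text
t 26.28 p [506.1 190.6  67.6] yaw [-3.141  0.     0.015] q6 1.912 F [-4.5  4.   4.8] T [0.727 0.78  0.199] op 39.6
```

>>> servo_tool(
  rows=[
    [[0, 0, -0.01], -0.04, 3.5],
    [[0, 0, 0], -0.04, 3.5],
  ],
)

```text
clock: 26.45
eef_pos: [506.1, 190.6, 67.5]
tcp_rot: [-3.14, 0.0, -0.065]
contact_force: [-3.9, 4.2, 5.0]
opening: 0.461
```

```bash
python3 s.py
```

```text
t 26.45 p [506.1 190.6  67.5] yaw [-3.14   0.    -0.065] q6 1.992 F [-3.9  4.2  5. ] T [0.828 0.738 0.233] op 39.3
```

>>> servo_tool(
  rows=[
    [[0, 0, 0], -0.05, 3.5],
    [[0, 0, 0], 0, 3.5],
  ],
)

```text
clock: 26.62
eef_pos: [506.1, 190.7, 67.5]
tcp_rot: [-3.14, 0.0, -0.116]
contact_force: [-3.8, 3.8, 5.4]
opening: 0.461
```

```bash
python3 s.py
```

```text
t 26.62 p [506.1 190.7  67.5] yaw [-3.14   0.    -0.116] q6 2.043 F [-3.8  3.8  5.4] T [0.785 0.757 0.213] op 39.4
```

>>> servo_tool(
  rows=[
    [[0, 0, 0], 0, 3.5],
  ],
)

```text
clock: 26.7
eef_pos: [506.1, 190.7, 67.5]
tcp_rot: [-3.14, 0.0, -0.114]
contact_force: [-4.4, 4.6, 5.0]
opening: 0.46
```

```bash
python3 s.py
```

```text
t 26.7 p [506.1 190.7  67.5] yaw [-3.14   0.    -0.114] q6 2.04 F [-4.4  4.6  5. ] T [0.859 0.789 0.263] op 39.3
```

>>> servo_tool(
  rows=[
    [[0, 0, 0], -0.06, 3.5],
    [[0, 0, 0], 0, 3.5],
  ],
)

```text
clock: 26.87
eef_pos: [506.1, 190.7, 67.5]
tcp_rot: [-3.14, 0.0, -0.177]
contact_force: [-4.8, 4.4, 5.4]
opening: 0.461
```

```bash
python3 s.py
```

```text
t 26.87 p [506.1 190.7  67.5] yaw [-3.14   0.    -0.177] q6 2.103 F [-4.8  4.4  5.4] T [0.902 0.731 0.31 ] op 39.3
```

>>> servo_tool(
  rows=[
    [[0, 0, 0], 0, 3.5],
  ],
)

```text
clock: 26.95
eef_pos: [506.1, 190.7, 67.5]
tcp_rot: [-3.14, 0.0, -0.174]
contact_force: [-4.9, 4.5, 3.9]
opening: 0.462
```

```bash
python3 s.py
```

```text
t 26.95 p [506.1 190.7  67.5] yaw [-3.14   0.    -0.174] q6 2.1 F [-4.9  4.5  3.9] T [0.889 0.823 0.329] op 39.4
```

>>> servo_tool(
  rows=[
    [[0, 0, 0], 0, 6.5],
    [[0, 0, 0], 0, 6.5],
    [[0, 0, 0], 0, 6.5],
    [[0, 0, 3], 0, 6.5],
    [[0, 0, 3], 0, 6.5],
  ],
)

```text
clock: 27.37
eef_pos: [505.1, 189.2, 126.0]
tcp_rot: [3.139, 0.003, -0.173]
contact_force: [1.0, 0.6, 0.2]
opening: 0.763
```

>>> servo_tool(
  rows=[
    [[0, 0, 3], 0, 6.5],
    [[-2, 0, 3], 0, 6.5],
    [[-3, 0, 2], 0, 6.5],
    [[-3, 0, 0], 0, 6.5],
    [[-3, 0, 0], 0, 6.5],
  ],
)

```text
clock: 27.78
eef_pos: [396.3, 190.0, 208.1]
tcp_rot: [-3.14, -0.003, -0.174]
contact_force: [0.1, 0.2, 0.2]
opening: 0.764
```

>>> servo_tool(
  rows=[
    [[0, 0, 0], 0, 6.5],
    [[0, 0, 0], 0, 6.5],
    [[0, 0, 0], 0, 6.5],
  ],
)

```text
clock: 28.03
eef_pos: [397.2, 190.1, 207.1]
tcp_rot: [-3.141, -0.001, -0.173]
contact_force: [1.0, -0.6, 0.9]
opening: 0.761
```

```bash
python3 s.py; python3 nh.py; python3 - <<'E'
from h import *
d,W=cloud("side"); cv2.imwrite("pics/s9.png",d["frame"][:,:,::-1])
S=W[230:300,240:390].reshape(-1,3); S=S[(S[:,2]>46.5)&(S[:,2]<51)]
A=np.c_[S[:,:2],np.ones(len(S))]; c=np.linalg.lstsq(A,S[:,2],rcond=None)[0]; print("tilt",c[:2],len(S))
S=W[300:330,150:250].reshape(-1,3); A=np.c_[S[:,:2],np.ones(len(S))]; print("bench",np.linalg.lstsq(A,S[:,2],rcond=None)[0])
E
```

```text
t 28.03 p [397.2 190.1 207.1] yaw [-3.141e+00 -1.000e-03 -1.730e-01] q6 2.187 F [ 1.  -0.6  0.9] T [-0.017 -0.053 -0.033] op 65.0
d 88.26 49.11
c 88.33 48.81
b 88.41 48.7
a 88.32 48.7
tilt [ 0.00021002 -0.00102627] 5167
 ** On entry to DLASCL parameter number  4 had an illegal value
 ** On entry to DLASCL parameter number  4 had an illegal valueTraceback (most recent call last):
  File "<stdin>", line 5, in <module>
    x, resids, rank, s = _umath_linalg.lstsq(a, b, rcond,
                         ~~~~~~~~~~~~~~~~~~~^^^^^^^^^^^^^
                                             signature=signature)
                                             ^^^^^^^^^^^^^^^^^^^^
    raise LinAlgError("SVD did not converge in Linear Least Squares")
numpy.linalg.LinAlgError: SVD did not converge in Linear Least Squares
```

View pics/s9.png

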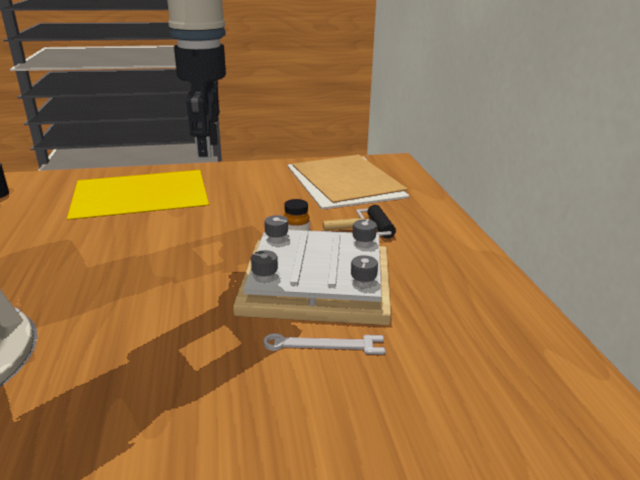

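The picture shows the gripper well clear at (205,130). The four nuts sit low and even, at (276,227), (365,231), (364,268) and (264,263). The jar, spanner and roller are where they were at the start.

```bash
python3 -c "
from rig import r
print(r.sign_off())"; python3 s.py
```

```text
the job is handed in; nothing more can be done
None
the job is handed in; nothing more can be done
```

I tightened all four nuts clockwise in cross order (a, c, b, d), and by my last checks each one is home. The job is handed in, at about 28 s of the 72 s limit. No verdict was reported.

- **Nuts home:** I stopped each nut when its torque rose clearly above the free-running level and it stopped sinking. In the last depth check the four head tops stood within 0.15 mm of each other (88.26–88.41 mm).
- **Tightness:** The wrist read about 0.42 N m for nut a at its end point, 0.36 for c, 0.29 for b and 0.32 for d. The readings carry noise of about 0.04 N m. Nut a came closest to the 0.45 N m limit; I put its true torque at about 0.37 N m, because the sensor read slightly high while that nut ran free.
- **Platen and bystanders:** The fitted tilt of the platen is about 0.001 rad, against a limit of 0.01. The ink jar, spanner and roller look unmoved in the final picture, and the gripper is open and well clear of everything.
- **What went wrong:** My first grip on nut c was too high and off centre, so I opened and gripped again lower before turning it. A last depth check on the bench failed with an error because of missing readings; I did not repeat it, so the platen tilt was not cross-checked against the bench.

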